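# Set and lock the slotted fence of an assembly jig

## Robot

A 7-joint arm with a two-finger parallel gripper is mounted at the origin on the work surface. World frame = base frame: x ahead of the robot, y to its left, z up, the work surface at z = 0. Lengths are in m, angles in rad, forces in N, time in s.
With the tool pointing down it reaches from about 0.425 to 0.925 m from the base axis. Payload 6.8 kg.
Tool frame: the origin (TCP) lies midway between the tips of the shut fingers; the grasp point (between the pads) lies 19 mm behind it; z points along the fingers, y is the line along which they close (so a half turn about z gives the same grasp; the last joint's range is limited). The gripper opens to 85 mm and grips with 20 to 120 N. Pads are 22 mm wide; open, the fingers measure 114 mm over their backs; the gripper's body (76 mm by 85 mm) begins 54 mm behind the grasp point. The pads swing forward as they close: fully open they stand 13 mm farther back than shut.
Start: joints at [1.181, 0.477, 0.022, 1.555, -0.011, 1.109, -0.083], TCP at [0.188, -0.648, 0.21] pointing down, gripper open.
Joint ranges: [-2.96, 2.96], [-0.34, 2.1], [-1.41, 1.46], [0.24, 2.44], [-1.37, 4.51], [0.17, 1.92], [-2.96, 2.96]. Speed limits (rad/s): [2.39, 2.39, 3.14, 3.14, 3.14, 3.14, 3.14].

## Interface

Orientations are given as a rotation vector (axis times angle).
In Python, from bench import r gives the robot as it stands. The module is installed in compiled form; this text tells all that it offers.
- The arm moves only by the tool apply_moves, never from a script. Its argument "rows" is a list of rows, each a list of 6 numbers: the shift along the tool's x, y, z scaled (see below), then the turn, a rotation vector about the tool's x, y, z scaled (see below). A call has 1 to 5 rows; each row is the pose to reach, as a shift and turn from the pose commanded when the call began, along the tool's axes at that moment; what a row does not reach only later rows make up. The controller multiplies each number of a shift by 0.25 m and each number of a turn by 90 degrees. A row lasts 1/8 s, in which the tool goes at most 62.5 mm and 10.7 degrees, less where a joint would pass 70% of its speed; a pose out of reach is approached as far as the arm can. A call with a number of a shift or a turn outside -1 to 1 is refused whole. A call with a gripper value outside its range is refused whole. "claw" is the opening, from 0 (shut) to 1 (fully open), set as the call begins (left out, the last holds). The fingers move at their own pace and stop on an object; "newtons" is the grip in N (left out, the last holds). Time passes only in rows, so rows that repeat a pose let the fingers close. It gives the time, the measured TCP pose, the force, the opening and the grip force at its end, in the units of the state.
- r.get_obs(): the state, without advancing time (a new reading comes with each control period).
- r.grab_frame(name): name is "scene" or "top" or "wrist"; returns a dict with "pixels" (480x640x3 uint8, red, green, blue), "intrinsics" (3x3 intrinsics, pixels), "dist" ([k1, k2, p1, p2, k3] as OpenCV has them; the pictures are not rectified), "eye" and "attitude" of the camera in the world. Camera axes: x right, y up, looking along -z (the intrinsics and any distortion apply to the point x, -y, -z); pixel columns grow to the right and rows downward; lengths in m; the calibration is good to about 2 mm. A picture is of the moment at which its call begins. There is no depth.
- r.hand_in(): hands the job in; it is judged then, once.
Trained networks look in a picture, given as the dict that the camera call returned (one of the last four; its "shot" number tells which), for a name from the list of things; names that differ only in an ending like _2 or _b are one class to them, and where a whole thing is asked for, a point or a joint stands for the part that bears it (a point fixed in the world has none). Each returns a list of dicts, best first, with "conf" (0 to 1); they miss things now and then, are a little off and sometimes report something else, mostly with a low value. They report only what shows in the picture. A call takes as long as a camera call. They do not tell look-alikes from the thing itself.
- r.search_frame(picture, thing): "rect" ([left, top, width, height] in pixels, round what is visible of it).
- r.outline_of(picture, thing): "pixels" (480x640 bool, what is visible of it) and "rect" ([left, top, width, height] in pixels, round what is visible of it).
- r.landmark_of(picture, thing): "point" ([column, row] in pixels: a listed point, or the origin of a listed thing).
The state is a dict: "clock": time; "joints": joint angles; "qvel": joint speeds; "tau": joint torques, N m; "tcp_pos": TCP position; "orientation": TCP orientation; "contact_force": force on the tool from outside, world axes, zero at the start; "moment": the same for the moment, N m; "grip_width": finger opening in m; "gripper_force": force on a finger pad.
Only numpy, scipy, OpenCV 4.12 (cv2) and the standard library are available. Lean on these libraries where they do the work, as an engineer would, in place of code of your own. Each camera call takes 0.05 s, during which the arm holds its last target. There are 200 camera calls.

## Task

Slide the jig's slotted fence towards the end stop until it nips the loose setting block squarely against the stop's pad, and press it home gently, by feel, holding about 1 kg of push for a moment and never more than 2 kg. Then swing the clamping lever clockwise (seen from above) until the fence is firmly clamped there, let go, and leave the trays and the screwdriver where they are.

Things in the scene. Friction and masses are not known exactly. Their poses are not given: they have to be found in the camera images.
- jig: fixed grey-painted jig base, 140 x 370 x 12 mm, top 12 mm above the bench. Origin on its underside, on the slide line: the fence slides along +y, x is across, z up. Two black scribed lines across it at y 84 and 104 mm: the fence's front face ends up between them. In the fence's slot stand two bolts: at y -30 mm a plain one (20 mm hexagon head, top 28 mm above the bench), at y -70 mm the lever's
- end_stop: dark steel end stop on the jig base (100 mm across, 22 mm thick, top 57 mm above the bench); its face, at jig y = 150 mm, looks to the jig's -y and carries a firm flat steel pad (60 mm across, 30 high) that sticks out 6 to 26 mm, set differently each time and not measured: find it by feel. Origin at the foot of that face, in its middle; axes as the jig's
- fence: loose steel fence, 0.45 to 0.7 kg: foot plate 70 x 198 x 8 mm with one long slot, flat on the jig base; at its +y end an upright flange 90 (x) x 10 (y) mm, top 70 mm above the bench. Origin on the underside below the flange's front face; flange at y -10 to 0, foot back to y -198 mm; axes as the jig's. Slides with 1 to 4 N; push the flange's back from above the foot, 25 mm clear of bolts
- fence_face (a point): middle of the fence flange's front face, 20 mm above the fence's underside; axes as the fence's
- block: loose steel setting block 60 (x) x 40 (y, along the slide) x 34 mm high, about 0.4 kg, on the jig base between fence and end stop, at first a little askew and off the stop's pad. Origin: centre of its underside. The fence pushes it square onto the pad, then the force rises steeply. Home: nipped with 5 N or more for 0.3 s; never over 20 N from the fence
- lever: black clamping lever on the rear bolt: hub 25 mm across on a steel washer 30 mm across, arm 12 mm thick and 46 to 60 mm above the bench. Origin on the turning axis at bench level; the arm points along its own +x
- lever_tip (a point): centre of the 16 mm ball at the arm's end, 80 mm from the turning axis, 54 mm above the bench
- lever_turn (a joint): lever turn in rad, growing clockwise from above; at 0 the arm points 0.3 rad from jig +x towards jig +y. Easy (about 1 N at the ball) until the washer meets the foot near 0.75, then stiffer; it stays where left. Firm (30 N or more on the fence) once pushing near the ball takes 5 N; end of travel 2.2
- ring_tray: clear plastic tray 110 x 150 x 45 mm with dark steel rings; leave alone. Origin under its centre
- plug_tray: the same tray with orange plugs; leave alone
- screwdriver: screwdriver 190 mm long lying on the bench; leave alone
There are look-alikes about, which are no part of the job. There is more than one size of the block; the job needs the middle-sized.

How it is judged:
On the way, in this order (a step that is already met when the one before it is completed fails the run):
1. the fence presses the setting block home against the end stop's pad, with at least 5 N, for 0.3 s (contact force between fence and block above 5 N and contact force between block and end_stop above 5 N and y of block in the frame of fence_face below 0.0215 m), for 0.3 s.
2. the lever clamps the fence with at least 30 N (contact force between lever and fence above 30 N), for 0.2 s.
At the end, for the whole second after the job is handed in: The setting block lies flat and square (0.05 rad) against the fence, with a gap of at most 1.5 mm, where it was nipped on the stop's pad; the fence's face lies between the two scribed lines (2 mm to spare); the lever clamps the fence with at least 30 N; all is at rest and released (y of block in the frame of fence_face between 0.018 and 0.0215 m and y of fence_face in the frame of jig between 0.082 and 0.106 m and angle between the y axis of block and the y axis of jig, either way round below 0.05 rad and angle between block's own z axis and vertical below 0.05 rad and z of block in the frame of jig below 0.014 m and contact force between lever and fence above 30 N and linear speed of each of fence, block below 0.01 m/s); the robot touches nothing.
It fails at once if the setting block is pressed by the fence with more than 20 N (contact force between fence and block above 20 N).
It fails at once if a tray or the screwdriver is moved by more than 15 mm (distance of any of ring_tray, plug_tray, screwdriver from where it was at the start of the episode above 0.015 m).
It also fails if it takes over 67 s, if anything falls off the work surface, if the arm or the gripper's body presses on something with over 40 N, if the wrist force passes 120 N, or if a joint passes its speed limit or range.

## Working session

There is one attempt and no reset: what is moved stays moved. The work goes in short steps, Python scripts to look and compute and a tool call to move; the robot and the scene stay as the last step left them, time stands still between calls to the robot, and variables do not carry over. Pictures are saved under pics/ and viewed, at most 10 in all, crops included, and the job is handed in when it is done.

Besides the shell and the picture viewer there is one more tool, called after ">>>" in YAML: its name, and indented under it one key for each argument. apply_moves: Moves the arm, as the interface text tells. Its arguments: {"type":"object","properties":{"rows":{"type":"array","items":{"type":"array","items":{"type":"number"}}},"claw":{"type":"number"},"newtons":{"type":"number"}},"required":["rows"]}

```bash
mkdir -p pics; cat > h.py <<'E'
import numpy as np,cv2
from bench import r
from scipy.spatial.transform import Rotation as R
def att(p):
    a=np.array(p["attitude"],float)
    if a.shape==(3,3): return a
    return R.from_rotvec(a).as_matrix() if a.size==3 else R.from_quat(a).as_matrix()
def ray(p,uv,z):
    u=cv2.undistortPoints(np.array([[uv]],float),np.array(p["intrinsics"],float),np.array(p["dist"],float))[0,0]
    d=att(p)@np.array([u[0],-u[1],-1.]); e=np.array(p["eye"],float)
    return e+d*(z-e[2])/d[2]
def proj(p,X):
    c=att(p).T@(np.array(X,float)-np.array(p["eye"]))
    q=np.array([[[c[0],-c[1],-c[2]]]])
    return cv2.projectPoints(q,np.zeros(3),np.zeros(3),np.array(p["intrinsics"],float),np.array(p["dist"],float))[0][0,0]
def save(p,n): cv2.imwrite('pics/'+n,p["pixels"][...,::-1])
E
python3 - <<'E'
from h import *
print(r.get_obs())
for n in("scene","top"):
    p=r.grab_frame(n); save(p,n+'1.png'); print(n,p["eye"],p["attitude"],p["intrinsics"],p["dist"])
    for t in("jig","end_stop","fence","block","lever","ring_tray","plug_tray","screwdriver"):
        print(t,[(x["rect"],round(x["conf"],2)) for x in r.search_frame(p,t)])
    for t,z in(("jig",0),("end_stop",.012),("fence",.012),("fence_face",.032),("block",.012),("lever",0),("lever_tip",.054)):
        print(t,[(np.round(x["point"],1),round(x["conf"],2),ray(p,x["point"],z).round(3)) for x in r.landmark_of(p,t)])
E
```

```text
{'clock': 0.0, 'joints': array([ 1.18091759,  0.47780928,  0.02236521,  1.55645332, -0.01147029,
        1.10928115, -0.08312256]), 'qvel': array([ 9.07090026e-04, -7.69645486e-05, -9.45900983e-04, -1.23029631e-03,
        7.00873056e-04,  3.87932255e-04, -1.14593877e-03]), 'tau': array([-2.93574494e-04, -5.96452475e+01,  1.60752553e+00, -2.81201220e+01,
        1.23534122e-02,  9.31507180e-03,  6.46067818e-06]), 'tcp_pos': array([ 0.18747834, -0.64779019,  0.2087193 ]), 'orientation': array([-3.10871199e+00, -4.40889215e-01,  6.70411770e-04]), 'contact_force': array([-0.16707258,  0.30017915,  0.25543855]), 'moment': array([ 0.00926956, -0.06648399,  0.02603473]), 'gripper_force': 0.0, 'grip_width': 0.08527359611631781}
scene [1.32586034 0.57995942 0.73507958] [0.55062841 1.05757351 1.98899801] [[566.79355108   0.         320.84312002]
 [  0.         566.79355108 237.06187927]
 [  0.           0.           1.        ]] [-0.16947979  0.          0.          0.          0.        ]
jig [([240.5, 213.9, 148.6, 106.0], 0.81)]
end_stop [([335.9, 266.5, 46.6, 40.5], 0.59)]
fence [([257.1,
[... 1870 characters left out ...]
.521, -0.026,  0.   ]))]
end_stop [(array([266.6, 232.5]), 0.64, array([0.568, 0.122, 0.012])), (array([494.7, 230.7]), 0.58, array([ 0.551, -0.422,  0.012]))]
fence [(array([308.8, 243.9]), 0.72, array([0.537, 0.023, 0.012]))]
fence_face [(array([307.7, 238.5]), 0.98, array([0.546, 0.024, 0.032]))]
block [(array([284.8, 168.6]), 0.92, array([0.726, 0.075, 0.012])), (array([292. , 237.9]), 0.77, array([0.553, 0.062, 0.012])), (array([217. , 239.3]), 0.69, array([0.557, 0.241, 0.012])), (array([328.2, 250. ]), 0.34, array([ 0.52 , -0.023,  0.012]))]
lever [(array([356.2, 257. ]), 0.51, array([ 0.503, -0.089,  0.   ]))]
lever_tip [(array([361.5, 218.5]), 0.82, array([ 0.583, -0.102,  0.054]))]
```

```bash
python3 - <<'E'
import cv2
a=cv2.imread('pics/top1.png')[130:330,200:420]; cv2.imwrite('pics/topc.png',cv2.resize(a,None,fx=3,fy=3,interpolation=2)[:600])
a=cv2.imread('pics/scene1.png')[190:390,220:440]; cv2.imwrite('pics/scc.png',cv2.resize(a,None,fx=3,fy=3,interpolation=2)[:600])
E
```

```text
(no output)
```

View pics/topc.png

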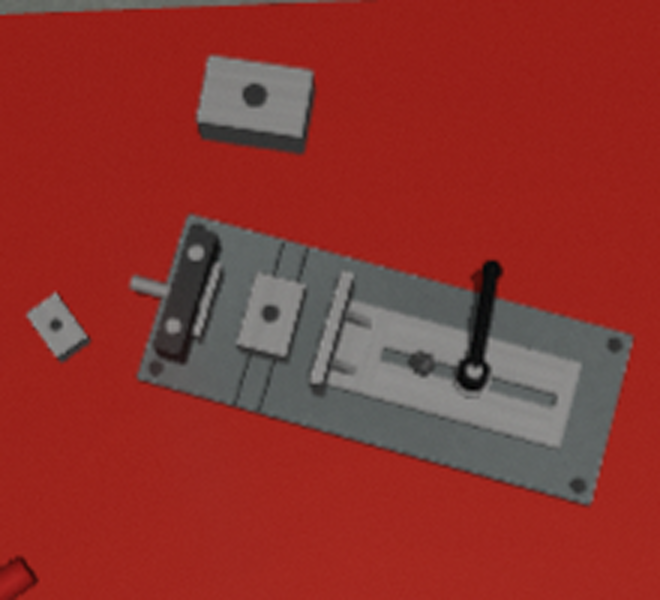

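View pics/scc.png

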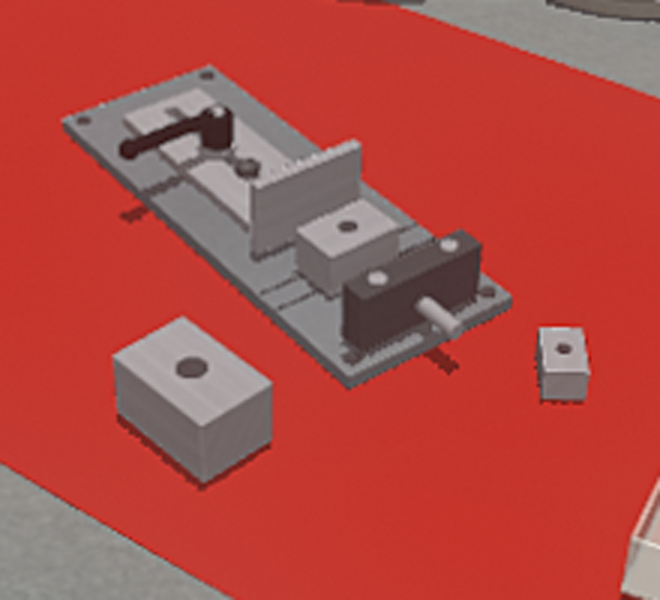

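```bash
cat >> h.py <<'E'
def toj(X,o,a):  # world->jig
    c,s=np.cos(a),np.sin(a); d=np.array(X)[:2]-o; return np.array([c*d[0]+s*d[1],-s*d[0]+c*d[1]])
def tow(j,o,a):
    c,s=np.cos(a),np.sin(a); return o+np.array([c*j[0]-s*j[1],s*j[0]+c*j[1]])
E
python3 - <<'E'
from h import *
p=r.grab_frame("top")
f=lambda u,v,z:ray(p,(200+(u+.5)/3-.5,130+(v+.5)/3-.5),z)[:2]
A,B,C,D=[f(*q,.012) for q in((190,215),(632,337),(592,503),(138,380))]
print(A,B,C,D,[np.linalg.norm(x-y) for x,y in((A,B),(B,C),(C,D),(D,A))])
d=(A-B)+(D-C); a=np.arctan2(d[1],d[0])-np.pi/2
lv=f(473,375,.06); bolt=f(422,362,.028); print('lever',lv,'bolt',bolt, np.linalg.norm(lv-bolt))
print('yaw',a)
# origin: slide line through plate centre, y from lever axis -70, bolt -30
mid=(A+B+C+D)/4; yv=np.array([-np.sin(a),np.cos(a)])
for n,q,y in(('lev',lv,-.07),('bolt',bolt,-.03)): print(n,'along from mid',(q-mid)@yv-y,'across',(q-mid)@np.array([np.cos(a),np.sin(a)]))
lines=[f(283,243,.012),f(306,248,.012),f(236,404,.012),f(262,409,.012)]
print('lines',[((l-mid)@yv,) for l in lines])
o=mid+yv*np.mean([(lv-mid)@yv+.07,(bolt-mid)@yv+.03,(lines[0]-mid)@yv-.104,(lines[1]-mid)@yv-.084,(lines[2]-mid)@yv-.104,(lines[3]-mid)@yv-.084])
print('origin',o)
np.save('jig.npy',[*o,a])
for n,q in(('flange top back r',f(353,273,.07)),('flange top front r',f(343,271,.07)),('flange l',f(313,383,.07)),('tip',f(491,269,.054)),('pad top r',f(220,264,.045)),('pad l',f(202,337,.045)),('rib1',f(365,322,.03)),('rib2',f(350,370,.03)),('foot end',f(570,402,.02)),('lever',lv),('bolt',bolt)): print(n,q.round(3),toj(q,o,a).round(4))
E
```

```text
[0.64576457 0.12936871] [ 0.53172295 -0.21826821] [ 0.40190051 -0.17801677] [0.51277659 0.17270627] [np.float64(0.36586461254288516), np.float64(0.1359192646207102), np.float64(0.3678316951940503), np.float64(0.13987117651225892)]
lever [ 0.49770944 -0.08791011] bolt [ 0.51528079 -0.05082895] 0.041033701089562745
yaw -0.3115755196083969
lev along from mid 0.0009754456014882396 across -0.00438265075107817
bolt along from mid 0.0016578612487658413 across 0.0009751176472128123
lines [(np.float64(0.10465256862700006),), (np.float64(0.08577174715967237),), (np.float64(0.10381480280307026),), (np.float64(0.08303345115315335),)]
origin [ 0.52324072 -0.02293287]
flange top back r [0.578 0.   ] [0.0455 0.0388]
flange top front r [0.58  0.008] [0.045  0.0466]
flange l [0.495 0.033] [-0.0445  0.0448]
tip [ 0.581 -0.106] [ 0.0809 -0.0617]
pad top r [0.596 0.103] [0.0305 0.1425]
pad l [0.538 0.118] [-0.0289  0.1393]
rib1 [ 0.548 -0.008] [0.0193 0.0222]
rib2 [0.511 0.005] [-0.0205  0.0232]
foot end [ 0.48  -0.165] [ 0.0028 -0.1483]
lever [ 0.498 -0.088] [-0.0044 -0.0697]
bolt [ 0.515 -0.051] [ 0.001 -0.029]
```

```bash
cat >> h.py <<'E'
o=np.load('jig.npy'); a=o[2]; o=o[:2]
def go(jx,jy,z,yawoff=0):
    """row numbers from the measured pose to jig (x,y), height z; tool x along jig x turned by yawoff"""
    s=r.get_obs(); M=R.from_rotvec(s["orientation"])
    w=np.array([*tow((jx,jy),o,a),z]); y=a+yawoff
    T=R.from_matrix(np.array([[np.cos(y),np.sin(y),0],[np.sin(y),-np.cos(y),0],[0,0,-1]]))
    sh=M.inv().apply(w-s["tcp_pos"])/.25; tu=(M.inv()*T).as_rotvec()/(np.pi/2)
    print('t',round(s["clock"],2),'jig',toj(s["tcp_pos"],o,a).round(4),'z',s["tcp_pos"][2].round(4),'F',s["contact_force"].round(2),'shift',sh.round(4),'turn',tu.round(3))
E
python3 -c "
from h import *
go(0,.012,.21)"
```

```text
t 1.65 jig [-0.1276 -0.6982] z 0.2097 F [ 0.6  -0.23 -0.28] shift [ 2.0116e+00 -2.0697e+00 -1.2000e-03] turn [-0.     0.     0.378]
```

>>> apply_moves:
  rows:
    - [0.14, -0.14, 0, 0, 0, 0]
    - [0.3, -0.3, 0, 0, 0, 0]
    - [0.46, -0.46, 0, 0, 0, 0]
    - [0.62, -0.62, 0, 0, 0, 0]
    - [0.78, -0.78, 0, 0, 0, 0]
  claw: 0

```text
clock: 2.28
tcp_pos: [0.3216, -0.4053, 0.21]
orientation: [3.11, 0.441, 0.001]
contact_force: [0.8, 0.0, -0.2]
grip_width: 0.0
gripper_force: 0.0
```

>>> apply_moves:
  rows:
    - [0.16, -0.16, 0, 0, 0, 0]
    - [0.32, -0.32, 0, 0, 0, 0]
    - [0.48, -0.48, 0, 0, 0, 0]
    - [0.62, -0.62, 0, 0, 0, 0]
    - [0.7, -0.7, 0, 0, 0, 0]

```text
clock: 2.9
tcp_pos: [0.4415, -0.1875, 0.2101]
orientation: [3.11, 0.446, 0.002]
contact_force: [-0.7, -1.2, 0.7]
grip_width: -0.0
gripper_force: 0.0
```

```bash
python3 -c "
from h import *
go(0,.012,.13)"
```

```text
t 2.9 jig [-0.0274 -0.1817] z 0.2101 F [-0.65 -1.24  0.7 ] shift [ 0.5255 -0.5794  0.3207] turn [-0.    -0.001  0.38 ]
```

>>> apply_moves:
  rows:
    - [0.13, -0.14, 0.05, 0, 0, 0.1]
    - [0.26, -0.28, 0.12, 0, 0, 0.2]
    - [0.4, -0.43, 0.2, 0, 0, 0.3]
    - [0.5, -0.55, 0.28, 0, 0, 0.38]
    - [0.5, -0.55, 0.3, 0, 0, 0.38]

```text
clock: 3.52
tcp_pos: [0.5224, -0.0194, 0.1337]
orientation: [-3.103, 0.485, 0.002]
contact_force: [-0.1, -0.8, 0.3]
grip_width: -0.0001
gripper_force: 0.0
```

```bash
python3 -c "
from h import *
p=r.grab_frame('wrist');save(p,'w1.png')
for q in((0,-.03,.028),(0,.036,.07),(.045,.036,.07),(-.045,.036,.07)): print(q,proj(p,[*tow(q[:2],o,a),q[2]]).round())
go(0,.012,.037)"
```

```text
(0, -0.03, 0.028) [366. 228.]
(0, 0.036, 0.07) [280. 245.]
(0.045, 0.036, 0.07) [277. 182.]
(-0.045, 0.036, 0.07) [282. 301.]
t 3.58 jig [-0.0019  0.0006] z 0.1335 F [-0.8  -0.62 -0.25] shift [ 0.0081 -0.0459  0.386 ] turn [0.    0.001 0.   ]
```

View pics/w1.png

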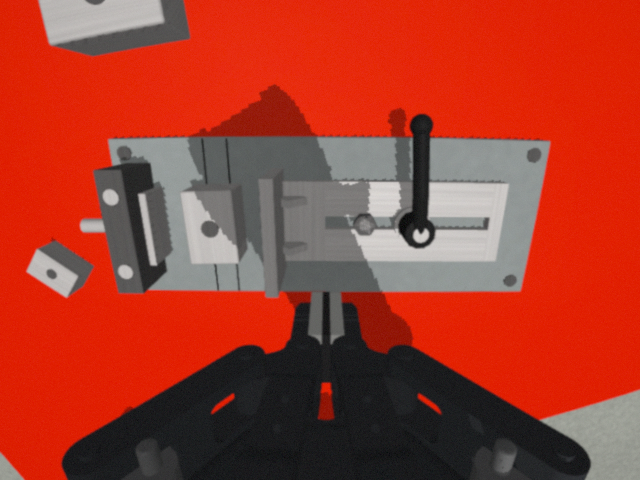

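>>> apply_moves:
  rows:
    - [0.014, -0.035, 0.1, 0, 0, 0]
    - [0.014, -0.035, 0.2, 0, 0, 0]
    - [0.014, -0.035, 0.3, 0, 0, 0]
    - [0.014, -0.035, 0.38, 0, 0, 0]
    - [0.014, -0.035, 0.38, 0, 0, 0]

```text
clock: 4.2
tcp_pos: [0.527, -0.0177, 0.039]
orientation: [3.101, -0.495, -0.003]
contact_force: [1.0, 0.5, 0.2]
grip_width: -0.0001
gripper_force: 0.0
```

```bash
python3 -c "
from h import *
p=r.grab_frame('wrist');save(p,'w2.png')
go(0.0015,.036,.037)"
```

```text
t 4.25 jig [0.0027 0.0067] z 0.04 F [0.44 0.16 0.4 ] shift [-0.0053 -0.1172  0.0118] turn [ 0.     0.    -0.003]
```

View pics/w2.png

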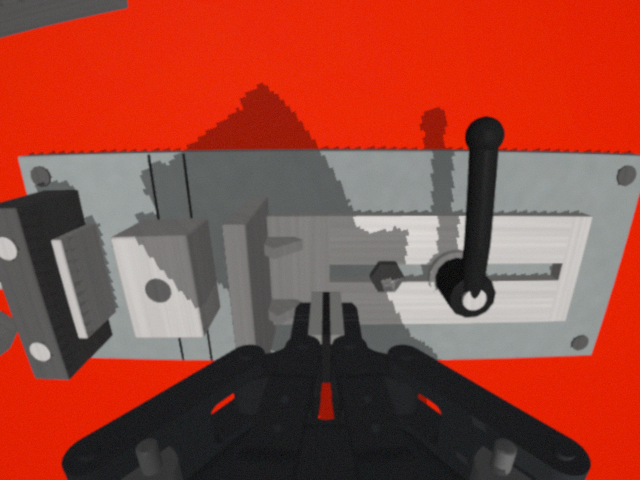

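>>> apply_moves:
  rows:
    - [0, -0.012, 0.012, 0, 0, 0]
    - [0, -0.024, 0.012, 0, 0, 0]
    - [0, -0.036, 0.012, 0, 0, 0]
    - [0, -0.048, 0.012, 0, 0, 0]
    - [0, -0.06, 0.012, 0, 0, 0]

```text
clock: 4.88
tcp_pos: [0.5329, -0.0015, 0.0368]
orientation: [-3.103, 0.493, -0.0]
contact_force: [0.5, 1.0, 0.2]
grip_width: -0.0002
gripper_force: 0.0
```

```bash
python3 -c "
from h import *
go(0.0015,.036,.037)"
```

```text
t 4.88 jig [0.0026 0.0234] z 0.0368 F [0.53 0.96 0.24] shift [-0.0047 -0.0504 -0.0008] turn [-0.    -0.    -0.002]
```

>>> apply_moves:
  rows:
    - [0, -0.012, 0, 0, 0, 0]
    - [0, -0.024, 0, 0, 0, 0]
    - [0, -0.036, 0, 0, 0, 0]
    - [0, -0.048, 0, 0, 0, 0]
    - [0, -0.06, 0, 0, 0, 0]

```text
clock: 5.5
tcp_pos: [0.5374, 0.0126, 0.0367]
orientation: [3.103, -0.493, -0.0]
contact_force: [-1.5, -2.9, 1.4]
grip_width: -0.0003
gripper_force: 1.4
```

```bash
python3 -c "
from h import *
go(0.0015,.036,.037)"
```

```text
t 5.5 jig [0.0026 0.0381] z 0.0367 F [-1.53 -2.85  1.39] shift [-0.0043  0.0086 -0.0013] turn [ 0.     0.    -0.002]
```

```bash
cat >> h.py <<'E'
def look():
    p=r.grab_frame('top')
    for t,z in(("fence_face",.032),("block",.012)):
        print(t,[(toj(ray(p,x["point"],z),o,a).round(4),round(x["conf"],2)) for x in r.landmark_of(p,t)][:3])
    return p
E
python3 -c "
from h import *
p=look(); save(p,'t2.png')
w=r.grab_frame('wrist'); save(w,'w3.png')"
```

```text
fence_face [(array([0.0021, 0.0673]), 0.47)]
block [(array([-0.0494,  0.2599]), 0.82), (array([0.1629, 0.1584]), 0.74), (array([ 0.1394, -0.3746]), 0.52)]
```

View pics/w3.png

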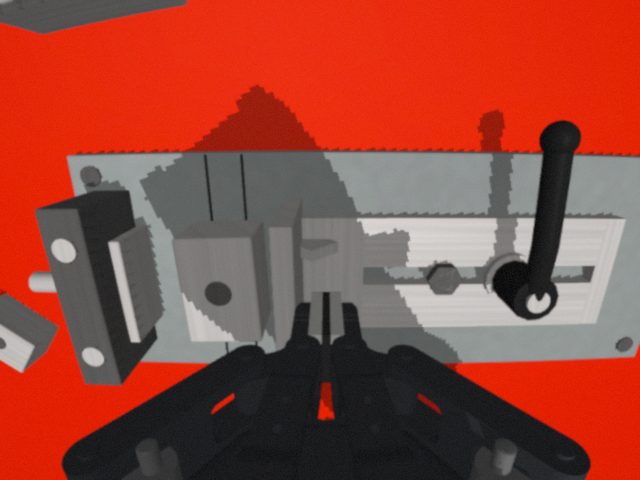

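>>> apply_moves:
  rows:
    - [-0.002, -0.008, 0, 0, 0, 0]
    - [-0.004, -0.016, 0, 0, 0, 0]
    - [-0.004, -0.024, 0, 0, 0, 0]
    - [-0.004, -0.032, 0, 0, 0, 0]
    - [-0.004, -0.04, 0, 0, 0, 0]

```text
clock: 6.32
tcp_pos: [0.5396, 0.0224, 0.0367]
orientation: [3.103, -0.493, -0.0]
contact_force: [-0.5, -3.1, 0.8]
grip_width: -0.0001
gripper_force: 1.3
```

>>> apply_moves:
  rows:
    - [0, -0.008, 0, 0, 0, 0]
    - [0, -0.016, 0, 0, 0, 0]
    - [0, -0.024, 0, 0, 0, 0]
    - [0, -0.032, 0, 0, 0, 0]
    - [0, -0.04, 0, 0, 0, 0]

```text
clock: 6.95
tcp_pos: [0.5426, 0.0317, 0.0366]
orientation: [3.102, -0.493, -0.0]
contact_force: [-1.3, -4.3, 0.3]
grip_width: 0.0002
gripper_force: 2.3
```

```bash
python3 -c "
from h import *
go(0.0015,.077,.037)
w=r.grab_frame('wrist'); save(w,'w4.png')"
```

```text
t 6.95 jig [0.0017 0.0579] z 0.0366 F [-1.27 -4.32  0.26] shift [-0.0011 -0.0763 -0.0014] turn [ 0.     0.    -0.002]
```

View pics/w4.png

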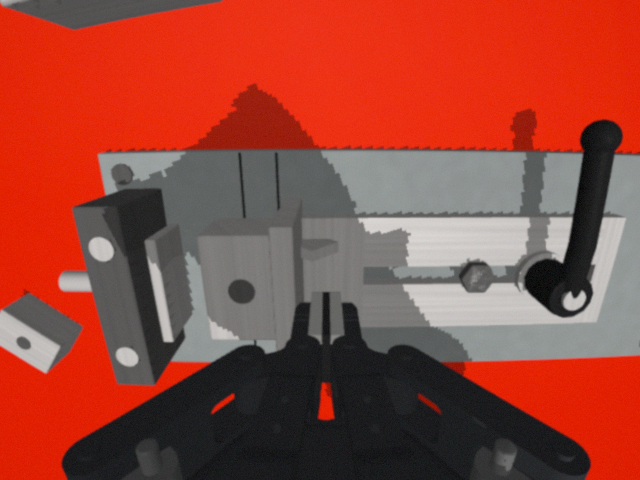

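>>> apply_moves:
  rows:
    - [0, -0.006, 0, 0, 0, 0]
    - [0, -0.012, 0, 0, 0, 0]
    - [0, -0.018, 0, 0, 0, 0]
    - [0, -0.024, 0, 0, 0, 0]
    - [0, -0.03, 0, 0, 0, 0]

```text
clock: 7.62
tcp_pos: [0.545, 0.039, 0.0366]
orientation: [3.103, -0.493, -0.0]
contact_force: [-2.3, -4.6, 0.3]
grip_width: -0.0003
gripper_force: 2.2
```

>>> apply_moves:
  rows:
    - [0, -0.004, 0, 0, 0, 0]
    - [0, -0.008, 0, 0, 0, 0]
    - [0, -0.012, 0, 0, 0, 0]

```text
clock: 8.0
tcp_pos: [0.5459, 0.0418, 0.0367]
orientation: [3.103, -0.493, -0.0]
contact_force: [-1.9, -4.7, 0.3]
grip_width: -0.0001
gripper_force: 2.2
```

>>> apply_moves:
  rows:
    - [0, -0.004, 0, 0, 0, 0]
    - [0, -0.008, 0, 0, 0, 0]

```text
clock: 8.25
tcp_pos: [0.5465, 0.0438, 0.0367]
orientation: [-3.103, 0.493, 0.0]
contact_force: [-1.1, -4.6, 0.8]
grip_width: -0.0004
gripper_force: 2.2
```

```bash
python3 -c "
from h import *
go(0.0015,.077,.037)
w=r.grab_frame('wrist'); save(w,'w5.png')"
```

```text
t 8.25 jig [0.0017 0.0707] z 0.0367 F [-1.11 -4.57  0.82] shift [-0.001  -0.0254 -0.0013] turn [-0.     0.    -0.002]
```

View pics/w5.png

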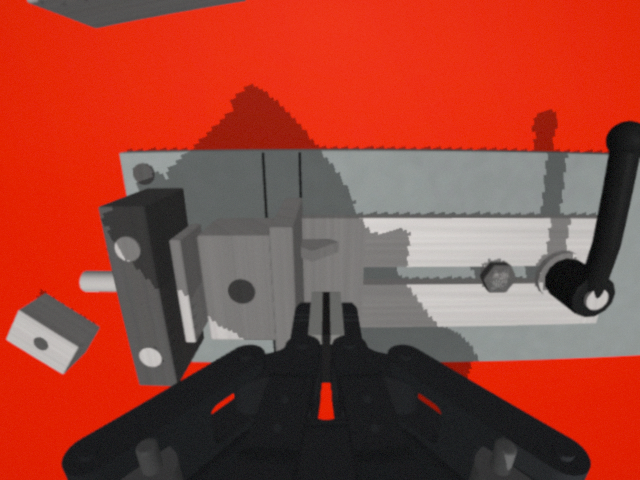

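>>> apply_moves:
  rows:
    - [0, -0.002, 0, 0, 0, 0]
    - [0, -0.004, 0, 0, 0, 0]

```text
clock: 8.55
tcp_pos: [0.5468, 0.0446, 0.0367]
orientation: [3.103, -0.493, -0.0]
contact_force: [-1.3, -4.4, -0.3]
grip_width: 0.0003
gripper_force: 2.2
```

>>> apply_moves:
  rows:
    - [0, -0.002, 0, 0, 0, 0]
    - [0, -0.004, 0, 0, 0, 0]

```text
clock: 8.8
tcp_pos: [0.5472, 0.0456, 0.0367]
orientation: [-3.103, 0.493, -0.0]
contact_force: [-1.4, -4.3, -0.6]
grip_width: -0.0001
gripper_force: 2.2
```

>>> apply_moves:
  rows:
    - [0, -0.002, 0, 0, 0, 0]
    - [0, -0.004, 0, 0, 0, 0]

```text
clock: 9.05
tcp_pos: [0.5475, 0.0466, 0.0367]
orientation: [3.103, -0.493, -0.0]
contact_force: [-1.1, -4.4, 0.5]
grip_width: -0.0004
gripper_force: 2.2
```

>>> apply_moves:
  rows:
    - [0, -0.002, 0, 0, 0, 0]
    - [0, -0.004, 0, 0, 0, 0]

```text
clock: 9.3
tcp_pos: [0.5478, 0.0475, 0.0367]
orientation: [3.103, -0.493, -0.0]
contact_force: [-2.0, -3.7, 1.2]
grip_width: 0.0001
gripper_force: 2.2
```

>>> apply_moves:
  rows:
    - [0, -0.002, 0, 0, 0, 0]
    - [0, -0.004, 0, 0, 0, 0]

```text
clock: 9.55
tcp_pos: [0.5481, 0.0485, 0.0367]
orientation: [3.103, -0.493, 0.0]
contact_force: [-1.4, -4.3, -0.5]
grip_width: 0.0
gripper_force: 2.2
```

>>> apply_moves:
  rows:
    - [0, -0.002, 0, 0, 0, 0]
    - [0, -0.004, 0, 0, 0, 0]

```text
clock: 9.8
tcp_pos: [0.5484, 0.0495, 0.0367]
orientation: [3.103, -0.493, -0.0]
contact_force: [-1.0, -4.0, 0.2]
grip_width: -0.0
gripper_force: 2.2
```

>>> apply_moves:
  rows:
    - [0, -0.002, 0, 0, 0, 0]
    - [0, -0.004, 0, 0, 0, 0]

```text
clock: 10.05
tcp_pos: [0.5487, 0.0504, 0.0367]
orientation: [3.103, -0.493, 0.0]
contact_force: [-2.1, -4.6, 0.4]
grip_width: -0.0001
gripper_force: 2.2
```

>>> apply_moves:
  rows:
    - [0, -0.002, 0, 0, 0, 0]
    - [0, -0.004, 0, 0, 0, 0]

```text
clock: 10.3
tcp_pos: [0.549, 0.0513, 0.0367]
orientation: [3.103, -0.493, -0.0]
contact_force: [-1.1, -3.5, 0.2]
grip_width: 0.0
gripper_force: 2.2
```

```bash
python3 -c "
from h import *
go(0.0015,.077,.037)
w=r.grab_frame('wrist'); save(w,'w6.png'); cv2.imwrite('pics/w6c.png',cv2.resize(w['pixels'][130:390,80:340,::-1],None,fx=2.2,fy=2.2))"
```

```text
t 10.3 jig [0.0018 0.0786] z 0.0367 F [-1.08 -3.53  0.22] shift [-0.001   0.0064 -0.0013] turn [ 0.     0.    -0.002]
```

View pics/w6c.png

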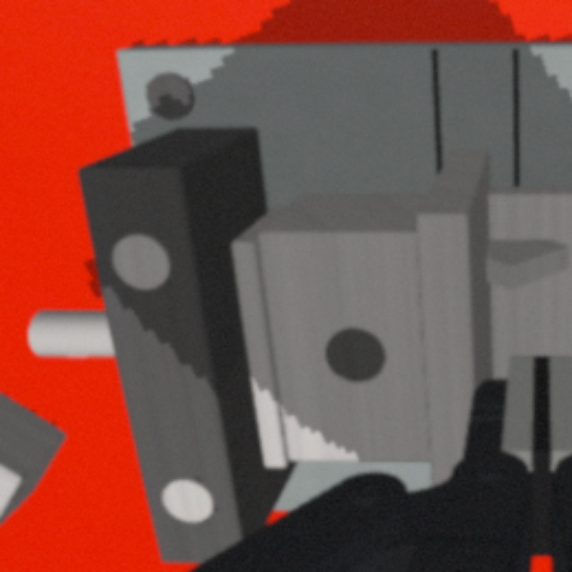

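>>> apply_moves:
  rows:
    - [0, -0.002, 0, 0, 0, 0]
    - [0, -0.004, 0, 0, 0, 0]

```text
clock: 10.6
tcp_pos: [0.5492, 0.0518, 0.0367]
orientation: [3.102, -0.493, -0.001]
contact_force: [-2.5, -5.9, 1.6]
grip_width: 0.0
gripper_force: 3.1
```

>>> apply_moves:
  rows:
    - [0, -0.002, 0, 0, 0, 0]

```text
clock: 10.72
tcp_pos: [0.5492, 0.0519, 0.0367]
orientation: [3.101, -0.494, -0.001]
contact_force: [-1.7, -6.9, 1.6]
grip_width: -0.0001
gripper_force: 3.6
```

>>> apply_moves:
  rows:
    - [0, -0.002, 0, 0, 0, 0]

```text
clock: 10.85
tcp_pos: [0.5492, 0.0519, 0.0366]
orientation: [3.101, -0.494, -0.001]
contact_force: [-2.5, -7.3, 2.4]
grip_width: -0.0001
gripper_force: 4.1
```

>>> apply_moves:
  rows:
    - [0, -0.002, 0, 0, 0, 0]
    - [0, -0.004, 0, 0, 0, 0]

```text
clock: 11.1
tcp_pos: [0.5492, 0.0519, 0.0366]
orientation: [3.099, -0.495, -0.002]
contact_force: [-2.9, -10.3, 3.5]
grip_width: -0.0004
gripper_force: 5.1
```

>>> apply_moves:
  rows:
    - [0, -0.002, 0, 0, 0, 0]
    - [0, -0.004, 0, 0, 0, 0]

```text
clock: 11.35
tcp_pos: [0.5492, 0.052, 0.0366]
orientation: [3.098, -0.496, -0.003]
contact_force: [-5.1, -11.1, 5.0]
grip_width: 0.0003
gripper_force: 6.1
```

>>> apply_moves:
  rows:
    - [0, -0.002, 0, 0, 0, 0]
    - [0, -0.002, 0, 0, 0, 0]
    - [0, -0.002, 0, 0, 0, 0]
    - [0, -0.002, 0, 0, 0, 0]
    - [0, -0.002, 0, 0, 0, 0]

```text
clock: 11.98
tcp_pos: [0.5491, 0.052, 0.0366]
orientation: [3.098, -0.496, -0.004]
contact_force: [-4.3, -12.3, 5.4]
grip_width: -0.0003
gripper_force: 6.3
```

>>> apply_moves:
  rows:
    - [0, 0, 0, 0, 0, 0]
    - [0, 0, 0, 0, 0, 0]
    - [0, 0, 0, 0, 0, 0]

```text
clock: 12.35
tcp_pos: [0.5492, 0.052, 0.0366]
orientation: [3.098, -0.496, -0.003]
contact_force: [-4.1, -11.5, 4.4]
grip_width: 0.0001
gripper_force: 6.3
```

>>> apply_moves:
  rows:
    - [0, 0.008, 0, 0, 0, 0]
    - [0, 0.03, 0, 0, 0, 0]
    - [0, 0.06, -0.02, 0, 0, 0]
    - [0, 0.08, -0.15, 0, 0, 0]
    - [0, 0.08, -0.3, 0, 0, 0]

```text
clock: 12.98
tcp_pos: [0.5439, 0.0367, 0.1125]
orientation: [-3.102, 0.493, 0.001]
contact_force: [0.6, -0.2, 0.1]
grip_width: 0.0001
gripper_force: 0.0
```

```bash
python3 -c "
from h import *
go(0.076,-.03,.11)
print(r.get_obs()['joints'])
p=look()
x=r.landmark_of(p,'lever_tip'); print([(toj(ray(p,q['point'],.054),o,a).round(4),q['conf']) for q in x])
w=r.grab_frame('wrist'); save(w,'w7.png')
for t,z in(('lever_tip',.054),('block',.012),('fence_face',.032)):print(t,[(toj(ray(w,q['point'],z),o,a).round(4),q['point'],q['conf']) for q in r.landmark_of(w,t)])
"
```

```text
t 12.97 jig [0.0014 0.0631] z 0.1125 F [ 0.62 -0.19  0.13] shift [0.2998 0.3713 0.0095] turn [-0.     0.    -0.002]
[ 0.04757347  0.39860941 -0.28363627  1.94152099  0.14776247  0.82172329
 -2.20172443]
fence_face [(array([-0.0009,  0.1103]), 0.73)]
block [(array([0.168 , 0.1609]), 0.84), (array([0.002 , 0.1259]), 0.79), (array([-0.0478,  0.2524]), 0.49)]
[(array([ 0.0784, -0.0633]), 0.72)]
lever_tip [(array([ 0.0803, -0.0614]), [520.6, 135.8], 0.57)]
block [(array([0.1681, 0.1529]), [196.2, 3.3], 0.77), (array([0.0041, 0.1238]), [252.7, 230.1], 0.69), (array([-0.038 ,  0.2494]), [115.0, 276.4], 0.67)]
fence_face [(array([0.0018, 0.1031]), [274.5, 240.7], 0.57)]
```

>>> apply_moves:
  rows:
    - [0.06, 0.07, 0, 0, 0, -0.11]
    - [0.12, 0.15, 0, 0, 0, -0.22]
    - [0.2, 0.22, 0, 0, 0, -0.33]
    - [0.26, 0.3, 0, 0, 0, -0.44]
    - [0.27, 0.36, 0, 0, 0, -0.5]

```text
clock: 14.0
tcp_pos: [0.5805, -0.0713, 0.1105]
orientation: [-3.054, -0.736, 0.002]
contact_force: [-1.4, 0.7, 0.1]
grip_width: -0.0002
gripper_force: 0.0
```

>>> apply_moves:
  rows:
    - [0, 0, 0, 0, 0, -0.11]
    - [0, 0, 0, 0, 0, -0.22]
    - [0, 0, 0, 0, 0, -0.33]
    - [0, 0, 0, 0, 0, -0.44]
    - [0, 0, 0, 0, 0, -0.5]

```text
clock: 14.62
tcp_pos: [0.5799, -0.0698, 0.1106]
orientation: [-2.537, -1.85, 0.001]
contact_force: [-0.2, 0.0, 0.0]
grip_width: 0.0004
gripper_force: 0.0
```

```bash
cat >> h.py <<'E'
def lev(phi,d,rad=.072,z=.042):
    c,s=np.cos(phi),np.sin(phi)
    print('phi',phi,end=' '); go(.001+c*rad-s*d,-.07+s*rad+c*d,z,np.pi/2+phi)
E
python3 -c "
from h import *
lev(.1,.035)
print(r.get_obs()['joints'])
"
```

```text
phi 0.1 t 14.62 jig [ 0.0683 -0.0272] z 0.1106 F [-0.17  0.    0.03] shift [-0.0032  0.004   0.2745] turn [-0.001 -0.    -0.063]
[ 0.47256223  0.51217668 -0.60232397  1.83395028  0.35890846  0.90767776
 -0.60582884]
```

>>> apply_moves:
  rows:
    - [0, 0, 0.1, 0, 0, 0]
    - [0, 0, 0.2, 0, 0, 0]
    - [-0.003, 0.003, 0.275, 0, 0, -0.06]
    - [-0.02, 0.003, 0.275, 0, 0, -0.06]
    - [-0.04, 0.003, 0.275, 0, 0, -0.06]

```text
clock: 15.25
tcp_pos: [0.5782, -0.0798, 0.0431]
orientation: [-2.454, -1.961, -0.0]
contact_force: [-0.2, -0.5, 0.3]
grip_width: -0.0001
gripper_force: 0.0
```

```bash
python3 -c "
from h import *
for p in(0,-.1,-.2,-.3,-.4,-.5): lev(p,.018)
"
```

```text
phi 0 t 15.25 jig [ 0.0697 -0.0373] z 0.0431 F [-0.17 -0.53  0.33] shift [-0.0597  0.0078  0.0045] turn [-0.    -0.     0.057]
phi -0.1 t 15.25 jig [ 0.0697 -0.0373] z 0.0431 F [-0.17 -0.53  0.33] shift [-0.0893  0.011   0.0045] turn [-0.   -0.    0.12]
phi -0.2 t 15.25 jig [ 0.0697 -0.0373] z 0.0431 F [-0.17 -0.53  0.33] shift [-0.1189  0.0111  0.0045] turn [-0.    -0.     0.184]
phi -0.3 t 15.25 jig [ 0.0697 -0.0373] z 0.0431 F [-0.17 -0.53  0.33] shift [-0.1485  0.0083  0.0044] turn [-0.    -0.     0.248]
phi -0.4 t 15.25 jig [ 0.0697 -0.0373] z 0.0431 F [-0.17 -0.53  0.33] shift [-0.1776  0.0026  0.0044] turn [-0.    -0.     0.311]
phi -0.5 t 15.25 jig [ 0.0697 -0.0373] z 0.0431 F [-0.17 -0.53  0.33] shift [-0.206  -0.006   0.0044] turn [-0.    -0.     0.375]
```

>>> apply_moves:
  rows:
    - [-0.06, 0.008, 0.003, 0, 0, 0.057]
    - [-0.09, 0.011, 0.003, 0, 0, 0.12]
    - [-0.119, 0.011, 0.003, 0, 0, 0.184]
    - [-0.148, 0.008, 0.003, 0, 0, 0.248]
    - [-0.178, 0.003, 0.003, 0, 0, 0.311]

```text
clock: 15.88
tcp_pos: [0.5697, -0.1239, 0.0434]
orientation: [2.857, 1.304, 0.002]
contact_force: [-0.1, 0.0, 0.6]
grip_width: 0.0002
gripper_force: 0.0
```

```bash
python3 -c "
from h import *
for p in(-.4,-.5,-.6,-.7,-.8,-.9): lev(p,.018)
"
```

```text
phi -0.4 t 15.88 jig [ 0.0751 -0.0819] z 0.0434 F [-0.11  0.02  0.6 ] shift [ 0.0003 -0.0037  0.0054] turn [ 0.001 -0.001 -0.002]
phi -0.5 t 15.88 jig [ 0.0751 -0.0819] z 0.0434 F [-0.11  0.02  0.6 ] shift [-0.0288  0.0022  0.0054] turn [ 0.001 -0.001  0.062]
phi -0.6 t 15.88 jig [ 0.0751 -0.0819] z 0.0434 F [-0.11  0.02  0.6 ] shift [-0.0584  0.0051  0.0054] turn [ 0.001 -0.001  0.126]
phi -0.7 t 15.88 jig [ 0.0751 -0.0819] z 0.0434 F [-0.11  0.02  0.6 ] shift [-0.088   0.005   0.0053] turn [ 0.001 -0.001  0.189]
phi -0.8 t 15.88 jig [ 0.0751 -0.0819] z 0.0434 F [-0.11  0.02  0.6 ] shift [-0.1175  0.002   0.0053] turn [ 0.001 -0.001  0.253]
phi -0.9 t 15.88 jig [ 0.0751 -0.0819] z 0.0434 F [-0.11  0.02  0.6 ] shift [-0.1466 -0.004   0.0053] turn [ 0.001 -0.001  0.316]
```

>>> apply_moves:
  rows:
    - [-0.029, 0.002, 0.003, 0, 0, 0.062]
    - [-0.058, 0.005, 0.003, 0, 0, 0.126]
    - [-0.088, 0.005, 0.003, 0, 0, 0.189]
    - [-0.1, 0.003, 0.003, 0, 0, 0.22]

```text
clock: 16.38
tcp_pos: [0.5536, -0.1435, 0.0424]
orientation: [3.038, 0.796, 0.002]
contact_force: [0.8, -0.1, 0.2]
grip_width: -0.0002
gripper_force: 0.0
```

```bash
python3 -c "
from h import *
p=r.grab_frame('top')
x=r.landmark_of(p,'lever_tip'); print([(toj(ray(p,q['point'],.054),o,a).round(4),q['conf']) for q in x])
p=r.grab_frame('wrist');save(p,'w8.png')
x=r.landmark_of(p,'lever_tip'); print([(toj(ray(p,q['point'],.054),o,a).round(4),q['conf']) for q in x])
for p in(-.7,-.8,-.9,-1,-1.1): lev(p,.018)
"
```

```text
[(array([ 0.0778, -0.0603]), 0.83)]
[(array([ 0.0814, -0.0627]), 0.82)]
phi -0.7 t 16.57 jig [ 0.0657 -0.1045] z 0.0419 F [0.24 0.82 0.75] shift [ 0.0108  0.0008 -0.0005] turn [ 0.    -0.    -0.027]
phi -0.8 t 16.57 jig [ 0.0657 -0.1045] z 0.0419 F [0.24 0.82 0.75] shift [-0.0181  0.0078 -0.0006] turn [ 0.    -0.     0.037]
phi -0.9 t 16.57 jig [ 0.0657 -0.1045] z 0.0419 F [0.24 0.82 0.75] shift [-0.0475  0.0118 -0.0006] turn [ 0.  -0.   0.1]
phi -1 t 16.57 jig [ 0.0657 -0.1045] z 0.0419 F [0.24 0.82 0.75] shift [-0.0771  0.0129 -0.0006] turn [ 0.    -0.     0.164]
phi -1.1 t 16.57 jig [ 0.0657 -0.1045] z 0.0419 F [0.24 0.82 0.75] shift [-0.1067  0.0111 -0.0006] turn [ 0.    -0.     0.228]
```

View pics/w8.png

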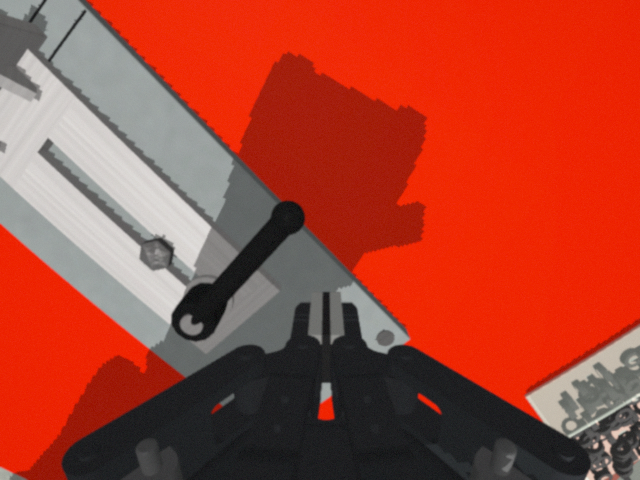

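```bash
python3 -c "
from h import *
lev(.1,.04,.072,.1)
"
```

```text
phi 0.1 t 16.57 jig [ 0.0657 -0.1045] z 0.0419 F [0.24 0.82 0.75] shift [ 0.2482 -0.2114 -0.2325] turn [ 0.    -0.    -0.536]
```

>>> apply_moves:
  rows:
    - [0, 0, -0.15, 0, 0, 0]
    - [0.01, -0.01, -0.235, 0, 0, -0.1]
    - [0.1, -0.09, -0.235, 0, 0, -0.21]
    - [0.18, -0.16, -0.235, 0, 0, -0.32]
    - [0.25, -0.21, -0.235, 0, 0, -0.43]

```text
clock: 17.2
tcp_pos: [0.5823, -0.0646, 0.1006]
orientation: [-2.594, -1.773, -0.001]
contact_force: [-0.0, -0.8, 0.0]
grip_width: 0.0002
gripper_force: 0.0
```

>>> apply_moves:
  rows:
    - [0, 0, 0, 0, 0, -0.1]
    - [0, 0, 0, 0, 0, -0.1]

```text
clock: 17.45
tcp_pos: [0.582, -0.0658, 0.1001]
orientation: [-2.454, -1.96, -0.001]
contact_force: [-0.2, 0.9, -0.9]
grip_width: -0.0002
gripper_force: 0.0
```

```bash
python3 -c "
from h import *
lev(.1,.035,.072,.031)
"
```

```text
phi 0.1 t 17.45 jig [ 0.0691 -0.0228] z 0.1001 F [-0.25  0.89 -0.85] shift [-0.0209 -0.0014  0.2765] turn [-0.    -0.    -0.007]
```

>>> apply_moves:
  rows:
    - [0, 0, 0.1, 0, 0, 0]
    - [0, 0, 0.2, 0, 0, 0]
    - [0, 0, 0.27, 0, 0, 0]
    - [-0.015, 0, 0.275, 0, 0, 0]
    - [-0.03, 0, 0.275, 0, 0, 0]

```text
clock: 18.08
tcp_pos: [0.5807, -0.0738, 0.032]
orientation: [2.454, 1.96, 0.001]
contact_force: [0.6, -0.5, -0.0]
grip_width: 0.0
gripper_force: 0.0
```

>>> apply_moves:
  rows:
    - [-0.02, 0, 0, 0, 0, 0]
    - [-0.04, 0, 0, 0, 0, 0]
    - [-0.06, 0, 0, 0, 0, 0]
    - [-0.08, 0.002, 0, 0, 0, 0.05]

```text
clock: 18.58
tcp_pos: [0.5765, -0.0934, 0.0317]
orientation: [2.531, 1.861, 0.001]
contact_force: [1.7, 0.8, -0.1]
grip_width: -0.0001
gripper_force: 0.3
```

```bash
python3 -c "
from h import *
p=r.grab_frame('top')
x=r.landmark_of(p,'lever_tip'); print([(toj(ray(p,q['point'],.054),o,a).round(4),q['conf']) for q in x])
for p in(-.0,-.1,-.2,-.3,-.4,-.5): lev(p,.018,.072,.031)
"
```

```text
[(array([ 0.0741, -0.0728]), 0.82)]
phi -0.0 t 18.68 jig [ 0.0723 -0.0513] z 0.0317 F [0.37 0.41 0.51] shift [-0.0029  0.0028  0.0026] turn [0.    0.    0.006]
phi -0.1 t 18.68 jig [ 0.0723 -0.0513] z 0.0317 F [0.37 0.41 0.51] shift [-0.032   0.0082  0.0026] turn [0.    0.    0.069]
phi -0.2 t 18.68 jig [ 0.0723 -0.0513] z 0.0317 F [0.37 0.41 0.51] shift [-0.0616  0.0108  0.0026] turn [0.    0.    0.133]
phi -0.3 t 18.68 jig [ 0.0723 -0.0513] z 0.0317 F [0.37 0.41 0.51] shift [-0.0913  0.0104  0.0026] turn [0.    0.    0.197]
phi -0.4 t 18.68 jig [ 0.0723 -0.0513] z 0.0317 F [0.37 0.41 0.51] shift [-0.1207  0.007   0.0026] turn [0.   0.   0.26]
phi -0.5 t 18.68 jig [ 0.0723 -0.0513] z 0.0317 F [0.37 0.41 0.51] shift [-0.1497  0.0007  0.0026] turn [0.    0.    0.324]
```

Now the lever moves (tip went from y −0.062 to −0.073). Follow the arc.

>>> apply_moves:
  rows:
    - [-0.032, 0.008, 0, 0, 0, 0.069]
    - [-0.062, 0.011, 0, 0, 0, 0.133]
    - [-0.091, 0.01, 0, 0, 0, 0.197]
    - [-0.121, 0.007, 0, 0, 0, 0.26]
    - [-0.15, 0.001, 0, 0, 0, 0.324]

```text
clock: 19.3
tcp_pos: [0.5654, -0.1287, 0.0315]
orientation: [-2.917, -1.165, -0.001]
contact_force: [1.3, 2.0, -0.2]
grip_width: 0.0
gripper_force: 0.5
```

```bash
python3 -c "
from h import *
p=r.grab_frame('top')
x=r.landmark_of(p,'lever_tip'); print([(toj(ray(p,q['point'],.054),o,a).round(4),q['conf']) for q in x])
for p in(-.5,-.6,-.7,-.8,-.9,-1): lev(p,.018,.072,.031)
"
```

```text
[(array([ 0.0678, -0.1085]), 0.58), (array([-0.0069,  0.0031]), 0.43), (array([-0.0022,  0.1493]), 0.2)]
phi -0.5 t 19.4 jig [ 0.0724 -0.0885] z 0.0315 F [ 0.47  0.51 -0.24] shift [0.0002 0.0019 0.0018] turn [-0.     0.     0.001]
phi -0.6 t 19.4 jig [ 0.0724 -0.0885] z 0.0315 F [ 0.47  0.51 -0.24] shift [-0.0289  0.0076  0.0018] turn [-0.     0.     0.065]
phi -0.7 t 19.4 jig [ 0.0724 -0.0885] z 0.0315 F [ 0.47  0.51 -0.24] shift [-0.0585  0.0104  0.0018] turn [-0.     0.     0.128]
phi -0.8 t 19.4 jig [ 0.0724 -0.0885] z 0.0315 F [ 0.47  0.51 -0.24] shift [-0.0881  0.0102  0.0019] turn [0.    0.    0.192]
phi -0.9 t 19.4 jig [ 0.0724 -0.0885] z 0.0315 F [ 0.47  0.51 -0.24] shift [-0.1176  0.007   0.0019] turn [0.    0.    0.256]
phi -1 t 19.4 jig [ 0.0724 -0.0885] z 0.0315 F [ 0.47  0.51 -0.24] shift [-0.1467  0.0009  0.0019] turn [0.    0.    0.319]
```

>>> apply_moves:
  rows:
    - [-0.029, 0.008, 0, 0, 0, 0.065]
    - [-0.058, 0.01, 0, 0, 0, 0.128]
    - [-0.088, 0.01, 0, 0, 0, 0.192]

```text
clock: 19.77
tcp_pos: [0.5524, -0.1446, 0.0317]
orientation: [-3.058, -0.717, -0.004]
contact_force: [2.1, 3.1, -0.5]
grip_width: -0.0002
gripper_force: 1.5
```

>>> apply_moves:
  rows:
    - [-0.029, 0.005, 0, 0, 0, 0.064]
    - [-0.058, 0.008, 0, 0, 0, 0.128]

```text
clock: 20.02
tcp_pos: [0.5414, -0.1526, 0.0321]
orientation: [-3.114, -0.407, -0.007]
contact_force: [4.5, 3.1, -0.3]
grip_width: -0.0002
gripper_force: 2.1
```

```bash
python3 -c "
from h import *
for p in(-1,-1.1,-1.2,-1.3,-1.4,-1.5): lev(p,.018,.072,.031)
"
```

```text
phi -1 t 20.02 jig [ 0.057  -0.1178] z 0.0321 F [ 4.52  3.07 -0.35] shift [-0.0131  0.006   0.0042] turn [-0.    -0.003  0.001]
phi -1.1 t 20.02 jig [ 0.057  -0.1178] z 0.0321 F [ 4.52  3.07 -0.35] shift [-0.0423  0.0117  0.0041] turn [-0.    -0.003  0.064]
phi -1.2 t 20.02 jig [ 0.057  -0.1178] z 0.0321 F [ 4.52  3.07 -0.35] shift [-0.0718  0.0145  0.0039] turn [-0.    -0.003  0.128]
phi -1.3 t 20.02 jig [ 0.057  -0.1178] z 0.0321 F [ 4.52  3.07 -0.35] shift [-0.1015  0.0143  0.0038] turn [-0.001 -0.003  0.192]
phi -1.4 t 20.02 jig [ 0.057  -0.1178] z 0.0321 F [ 4.52  3.07 -0.35] shift [-0.131   0.0112  0.0037] turn [-0.001 -0.003  0.255]
phi -1.5 t 20.02 jig [ 0.057  -0.1178] z 0.0321 F [ 4.52  3.07 -0.35] shift [-0.16    0.0051  0.0035] turn [-0.001 -0.003  0.319]
```

>>> apply_moves:
  rows:
    - [-0.029, 0.005, 0, 0, 0, 0.064]
    - [-0.058, 0.008, 0, 0, 0, 0.128]

```text
clock: 20.27
tcp_pos: [0.5292, -0.1582, 0.0325]
orientation: [-3.139, -0.093, -0.011]
contact_force: [6.4, 3.3, -0.9]
grip_width: -0.0003
gripper_force: 2.7
```

>>> apply_moves:
  rows:
    - [-0.029, 0.006, 0, 0, 0, 0.064]
    - [-0.058, 0.009, 0, 0, 0, 0.128]
    - [-0.058, 0.009, 0, 0, 0, 0.128]

```text
clock: 20.65
tcp_pos: [0.5153, -0.1617, 0.0328]
orientation: [-3.133, 0.219, -0.012]
contact_force: [6.2, 2.1, 0.7]
grip_width: -0.0001
gripper_force: 2.6
```

```bash
python3 -c "
from h import *
for p in(-1.2,-1.3,-1.4,-1.5): lev(p,.018,.072,.031)
"
```

```text
phi -1.2 t 20.65 jig [ 0.035  -0.1345] z 0.0328 F [6.24 2.08 0.73] shift [ 0.0376 -0.0094  0.0076] turn [-0.    -0.005 -0.127]
phi -1.3 t 20.65 jig [ 0.035  -0.1345] z 0.0328 F [6.24 2.08 0.73] shift [0.0102 0.002  0.0074] turn [-0.001 -0.005 -0.063]
phi -1.4 t 20.65 jig [ 0.035  -0.1345] z 0.0328 F [6.24 2.08 0.73] shift [-0.0182  0.0106  0.0072] turn [-0.001 -0.005  0.001]
phi -1.5 t 20.65 jig [ 0.035  -0.1345] z 0.0328 F [6.24 2.08 0.73] shift [-0.0473  0.0163  0.007 ] turn [-0.001 -0.005  0.064]
```

>>> apply_moves:
  rows:
    - [-0.029, 0.006, 0, 0, 0, 0.064]
    - [-0.058, 0.012, 0, 0, 0, 0.1]
    - [-0.075, 0.012, 0, 0, 0, 0.128]
    - [-0.075, 0.012, 0, 0, 0, 0.128]

```text
clock: 21.15
tcp_pos: [0.4986, -0.1619, 0.0335]
orientation: [-3.095, 0.53, -0.018]
contact_force: [9.9, 2.6, 1.4]
grip_width: 0.0
gripper_force: 4.3
```

```bash
python3 -c "
from h import *
lev(-1.5,.018,.072,.031)
p=look()
x=r.landmark_of(p,'lever_tip'); print([(toj(ray(p,q['point'],.054),o,a).round(4),q['conf']) for q in x])
"
```

```text
phi -1.5 t 21.15 jig [ 0.0192 -0.1398] z 0.0335 F [9.88 2.58 1.44] shift [0.0195 0.0025 0.0103] turn [-0.002 -0.007 -0.063]
fence_face [(array([0.0016, 0.1003]), 0.66)]
block [(array([0.1624, 0.1534]), 0.86), (array([-0.047 ,  0.2631]), 0.84), (array([0.0035, 0.1295]), 0.6)]
[(array([ 0.0007, -0.1439]), 0.85)]
```

>>> apply_moves:
  rows:
    - [0.05, 0, 0, 0, 0, 0]
    - [0.12, 0, 0, 0, 0, 0]
    - [0.14, 0, -0.15, 0, 0, 0]
    - [0.14, 0, -0.38, 0, 0, 0]
    - [0.14, 0, -0.5, 0, 0, 0]

```text
clock: 21.98
tcp_pos: [0.5262, -0.1756, 0.1591]
orientation: [3.095, -0.536, 0.004]
contact_force: [-0.1, 0.1, -0.1]
grip_width: 0.0003
gripper_force: 0.0
```

```bash
python3 -c "
from h import *
go(0,0,.15)
p=look()
x=r.landmark_of(p,'lever_tip'); print([(toj(ray(p,q['point'],.054),o,a).round(4),q['conf']) for q in x])
save(p,'end.png'); s=r.grab_frame('scene')
A=cv2.resize(p['pixels'][185:315,230:420,::-1],(570,390),interpolation=2)[:300]; B=cv2.resize(s['pixels'][200:320,230:400,::-1],(570,402),interpolation=2)[100:400]
cv2.imwrite('pics/endc.png',np.vstack([A,B]))
"
```

```text
t 21.98 jig [ 0.0496 -0.1444] z 0.1591 F [-0.1   0.13 -0.09] shift [-0.2164 -0.5711  0.0356] turn [ 0.    -0.002 -0.02 ]
fence_face [(array([0.0004, 0.0995]), 0.58)]
block [(array([-0.0032,  0.1265]), 0.88), (array([-0.0538,  0.2592]), 0.68), (array([0.1585, 0.1614]), 0.65)]
[(array([ 0.01  , -0.1418]), 0.59)]
```

View pics/endc.png

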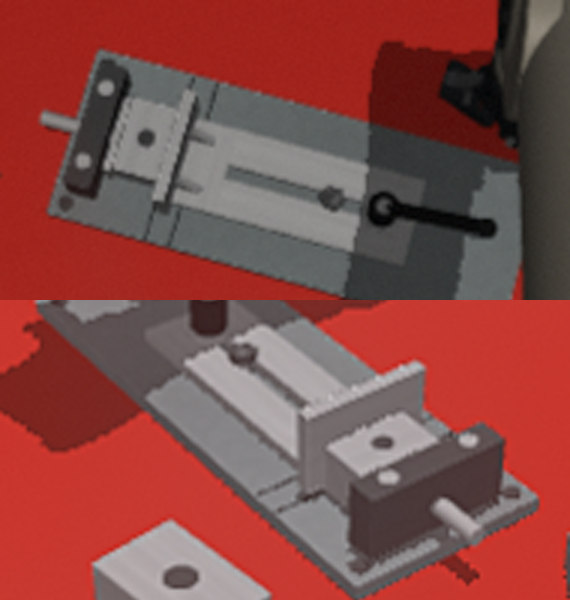

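The block is nipped squarely between the fence and the pad, the fence face lies between the scribed lines, and the lever is clamped. The robot is clear of everything, so I'm handing in.

```bash
python3 -c "
from h import *
print(r.hand_in())"
```

```text
the job is handed in; nothing more can be done
None
```

The fence pressed the middle-sized block home with about 12–13 N at the tool for roughly a second, the lever was pushed to about 10 N at the ball, the arm was clear, and the job was handed in at about 22 s with no verdict shown; one earlier lever pass went under the arm without moving it.

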